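# Check the lid guide gap with a taper gauge

### The job

Lift the taper gauge up and off its hook, then slide its blade straight down between the two upright plates of the lid guide until it drags snugly on both plates, without forcing it. Finish while still gripping the gauge and holding it still at that depth; leave the tins and the lids where they are.

Things in the scene. Friction and masses are not known exactly. Their poses are not given: they have to be found in the camera images.
- gauge: Bare-metal taper gauge, 181 mm tall, about 180 g, hanging blade down. Origin: centre of the blade's tip (lower end); z up to the handle, x through the thickness, y across the width; alike both ways round. Blade z 0-70 mm, 26 mm wide, 3 mm thick at the tip, thickening evenly 0.16 mm per mm to 14 mm. Shoulder z 70-80 mm, 16 mm thick, 44 mm wide. Window through it along x: z 80-116 mm, 28 mm wide.
- gauge_grip (a point): Middle of the gauge's grip, 155 mm above the blade's tip. The grip is a block 16 mm thick (gauge x), 32 mm wide (y), at z 128-181 mm, to be pinched across its thickness from above. Below it a cross piece z 116-128 mm, 44 mm wide, hangs on the hook.
- stand: Fixed steel hook stand. Origin on the table; -x is the way the hook points, z up. Base plate 110 x 100 x 12 mm. Post 18 mm square at x +2 to +20 mm, 146 mm high. Hook: level flat bar 12 mm wide, 6 mm thick, top at z 146 mm, from the post to x -72 mm, ending in a 4 mm thick lip that rises 8 mm above the bar. Nothing stands higher. The gauge hangs at x about -40 mm, its tip at z 30 mm.
- hook_lip (a point): Top of the lip at the hook's free end, 154 mm above the table. The bar passes through the gauge's window, the gauge's thickness along the bar, about 30 mm behind the lip. To take it off, raise it more than 8 mm but less than 29 mm (then the window's lower edge meets the bar), and draw it off past the lip along the stand's -x.
- guide: Fixed lid guide. Origin on the table at its middle; x is across the slot (normal of the plates), y along the slot, z up. Bed 170 x 120 x 12 mm, end blocks 46 mm high. It carries two upright steel plates, 90 mm long along y, 6 mm thick, 130 mm high over all, with a slot between them that is open at the top and at both ends.
- slot_floor (a point): Point on the guide's bed at its middle, 12 mm above the table. The two plates ride together on a carriage that floats along the guide's x, 8 mm either way, on a soft spring (400 N/m), so they centre themselves on the blade. The lowest part a blade tip could meet is the carriage, 22 mm above the table; a snug blade stays far above it.
- plate_a: Plate on the guide's -x side. Origin on its slot face at the throat (top edge of the upright part), middle of its length, 115 mm above the table; axes as the guide's. The upright face runs 90 mm down from the throat; above it a lead-in lip 17 mm long flares outward 30 degrees from vertical, to 130 mm above the table.
- plate_b: Plate on the +x side, mirror image of plate_a. The gap between the two origins is 5.5 to 9 mm, different every time. Each plate is sprung outward along x (10000 N/m, 1 N preload): once the blade touches both, the squeeze grows 0.5 N per mm of depth. Drag (upward force on the gauge) is about 1.4 x the squeeze while sliding, less at rest. Snug: about 7 N squeeze, 10 N drag, 12 mm past first touch.
- tin_tall: Bystander: open gold tin, 73 mm across, 90 mm tall; origin at the centre of its underside.
- tin_low: Bystander: open gold tin, 73 mm across, 55 mm tall; origin at the centre of its underside.
- lid_stack: Bystander: stack of gold tin lids, 76 mm across, 28 mm high; origin at the centre of its underside.
Things that resemble listed ones, but are neither listed nor needed, are in the scene too. Several things have the shape of the gauge; the one meant has the colours described above.

How it is judged (in metres and radians):
On the way, in this order (a step that is already met when the one before it is completed fails the run):
1. the gauge is off the hook and carried by the gripper alone (contact force between gauge and the fingers above 3 N and contact force between gauge and stand below 0.05 N and z of gauge in the frame of stand above 0.005 m and (x of gauge in the frame of stand below -0.08 m or z of gauge in the frame of stand above 0.1 m)), for 0.2 s.
2. the blade's tip is in the slot, flat along the plates (z of gauge in the frame of plate_a below -0.004 m and x of gauge in the frame of plate_a above 0 m and x of gauge in the frame of plate_b below 0 m and angle between the x axis of gauge and the x axis of guide, either way round below 0.15 rad), for 0.1 s.
At the end, for the whole second after the job is handed in: Through the last second the fingers still grip the gauge, it is still, upright and flat along the plates within 0.15 rad, its tip at least 12 mm below the throat of the slot and within 32 mm of the middle of its length, and it presses each of the two plates with 2.5 to 12 N (contact force between gauge and plate_a between 2.5 and 12 N and contact force between gauge and plate_b between 2.5 and 12 N and z of gauge in the frame of plate_a below -0.012 m and x of gauge in the frame of plate_a above 0 m and x of gauge in the frame of plate_b below 0 m and y of gauge in the frame of guide between -0.032 and 0.032 m and angle between the x axis of gauge and the x axis of guide, either way round below 0.15 rad and angle between gauge's own z axis and vertical below 0.15 rad and contact force between gauge and the fingers above 3 N and linear speed of gauge below 0.01 m/s); the arm keeps its last pose, push and grip.
It fails at once if the gauge is forced: more than 30 N on a plate (contact force between gauge and plate_a above 30 N or contact force between gauge and plate_b above 30 N).
It fails at once if a tin or the lid stack is shifted by more than 30 mm (distance of any of tin_tall, tin_low, lid_stack from where it was at the start of the episode above 0.03 m).
It also fails if it takes over 48 s, if anything falls off the work surface, if the arm or the gripper's body presses on something with over 40 N, if the wrist force passes 120 N, or if a joint passes its speed limit or range.

### The arm

A 6-joint arm with a two-finger parallel gripper is mounted at the origin on the work surface. World frame = base frame: x ahead of the robot, y to its left, z up, the work surface at z = 0. Lengths are in mm, angles in rad, forces in N, time in s.
With the tool pointing down it reaches from about 275 to 750 mm from the base axis. Payload 10.2 kg.
Tool frame: the origin (TCP) lies between the finger pads; the fingertips stand 11 mm ahead of it and the grasp point (between the pads) lies 8 mm behind it; z points along the fingers, y is the line along which they close (so a half turn about z gives the same grasp; the last joint's range is limited). The gripper opens to 85 mm and grips with 20 to 120 N. Pads are 22 mm wide; open, the fingers measure 114 mm over their backs; the gripper's body (76 mm by 85 mm) begins 54 mm behind the grasp point. The pads swing forward as they close: fully open they stand 13 mm farther back than shut.
Start: joints at [0.889, 0.313, 1.498, -0, 1.331, -0.223], TCP at [232.521, 470.707, 219.294] pointing down, gripper open.
Joint ranges: [-2.94, 2.94], [-0.97, 2.17], [0.19, 2.56], [-1.23, 4.37], [0.02, 3.11], [-2.88, 2.88]. Speed limits (rad/s): [2.39, 2.39, 3.01, 3.14, 3.14, 3.14].

### API

Orientations are given as a unit quaternion [w, x, y, z].
In Python, from rig import sense, eyes, finish_job gives the robot as it stands.
- The arm moves only by the shell command python3 -m jog 'ROWS' [FORCE]. ROWS is JSON, a list of rows, each a list of 7 numbers: the shift along the tool's x, y, z in m, then the turn, a rotation vector about the tool's x, y, z in rad, then the finger opening in m, from 0 to 0.0854. In form: [[dx, dy, dz, rx, ry, rz, gripper], ...]. A call has 1 to 5 rows; each row shifts and turns the commanded pose from where the row before left it, along the tool's axes as they then stand; what a row does not reach is not made up. A row lasts 1/10 s, in which the tool goes at most 50 mm and 8.59 degrees, less where a joint would pass 70% of its speed; a pose out of reach is approached as far as the arm can. A call is refused whole if a number of a shift passes 0.05 or a number of a turn 0.15, either way. A call with a gripper value outside its range is refused whole. The fingers move at their own pace and stop on an object; FORCE is the grip in N (left out, the last holds). Time passes only in rows, so rows that do not move let the fingers close. It gives the time, the measured TCP pose, the force, the opening and the grip force at its end, in the units of the state.
- sense(): the state, without advancing time (a new reading comes with each control period).
- eyes.capture(name): name is "side" or "top" or "wrist"; returns the picture (384x512x3 uint8, red, green, blue); there is no depth.
- eyes.calibration(name): a dict with "fx", "fy", "cx", "cy" (pixels), "cam_to_world" (4x4, takes a point from camera to world coordinates); the wrist camera has in their place "mount" (4x4, takes a point from camera to tool coordinates, whose origin is the TCP and whose axes are the flange's). Camera axes: x right, y down, z forward; pixel columns grow to the right and rows downward; lengths in mm; the calibration is good to about 2 mm. A picture is of the moment at which its call begins: read the wrist's pose just before it. calibration takes no time and is no camera call.
- finish_job(): hands the job in; it is judged then, once.
The state is a dict: "time_s": time; "joints": joint angles; "dq": joint speeds; "tau": joint torques, N m; "eef_pos": TCP position; "ee_rot": TCP orientation; "force": force on the tool from outside, world axes, zero at the start; "wrist_torque": the same for the moment, N m; "grip_width": opening from 0.0 (shut) to 1.0 (fully open); "grip_force": force on a finger pad.
Only numpy, scipy, OpenCV 4.12 (cv2) and the standard library are available. Lean on these libraries where they do the work, as an engineer would, in place of code of your own. Each camera call takes 0.05 s, during which the arm holds its last target. There are 200 camera calls.

## Working session

There is one attempt and no reset: what is moved stays moved. The work goes in short steps, Python scripts to look and compute and a shell command to move; the robot and the scene stay as the last step left them, time stands still between calls to the robot, and variables do not carry over. Pictures are saved under pics/ and viewed, at most 10 in all, crops included, and the job is handed in when it is done.

```bash
mkdir -p pics
python3 - <<'E'
from rig import sense,eyes
import cv2,json
s=sense();print(s)
for n in("side","top"):
    im=eyes.capture(n);cv2.imwrite(f"pics/{n}0.png",cv2.cvtColor(im,cv2.COLOR_RGB2BGR));print(n,eyes.calibration(n))
print(eyes.calibration("wrist"))
E
```

```text
{'time_s': 0.0, 'joints': array([ 8.88596930e-01,  3.13467747e-01,  1.49844437e+00,  5.72718599e-06,
        1.33098721e+00, -2.23404061e-01]), 'dq': array([-6.67712350e-04, -1.35823067e-03, -5.67185442e-05,  2.00115655e-04,
        1.19371228e-03, -5.80503978e-04]), 'tau': array([-3.83520364e-04, -4.12268543e+01, -2.59742332e+01, -2.89867821e-04,
        4.15216389e-03, -2.43664749e-05]), 'eef_pos': array([232.34211116, 470.4866293 , 218.72325771]), 'ee_rot': array([-2.88327677e-04,  2.27391627e-01,  9.73803174e-01, -5.86281295e-04]), 'force': array([-0.31141207, -0.5446704 , -0.03092878]), 'wrist_torque': array([-0.01233436, -0.00998271, -0.05765867]), 'grip_force': 0.0, 'grip_width': 1.0015304061286192}
side {'fx': 406.73463944138075, 'fy': 406.73463944138075, 'cx': 261.49861572509093, 'cy': 193.1978277601856, 'cam_to_world': array([[ 8.78549513e-01, -2.97058070e-01,  3.74041784e-01,
         1.50502148e+02],
       [-4.77243701e-01, -5.13572641e-01,  7.13078952e-01,
        -8.69084197e+02],
       [-1.97282304e-02, -8.04984252e-01, -5.92968086e-01,
         8.42057947e+02],
    
[... 299 characters left out ...]
9.99471784e-01,  3.10442780e-02, -9.61284015e-03,
        -1.24871616e-01],
       [ 2.63140669e-03, -2.17515987e-01, -9.76053211e-01,
         1.59278167e+03],
       [ 0.00000000e+00,  0.00000000e+00,  0.00000000e+00,
         1.00000000e+00]])}
{'fx': 340.7866404807298, 'fy': 340.7866404807298, 'cx': 259.0447295780631, 'cy': 187.18983676258526, 'mount': array([[ 1.15622649e-03, -9.59047465e-01, -2.83243045e-01,
         7.16071078e+01],
       [ 9.99999143e-01,  9.34994680e-04,  9.16249219e-04,
        -2.20918594e+00],
       [-6.13895751e-04, -2.83243862e-01,  9.59047725e-01,
        -1.54153931e+02],
       [ 0.00000000e+00,  0.00000000e+00,  0.00000000e+00,
         1.00000000e+00]])}
```

View pics/side0.png

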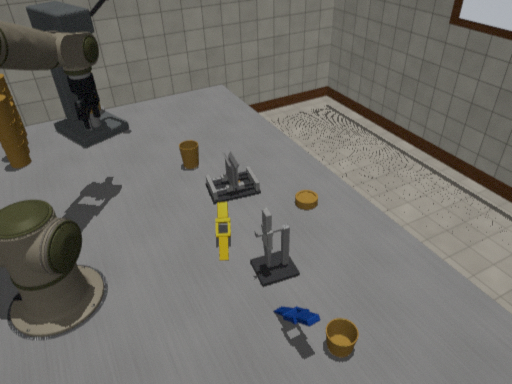

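View pics/top0.png

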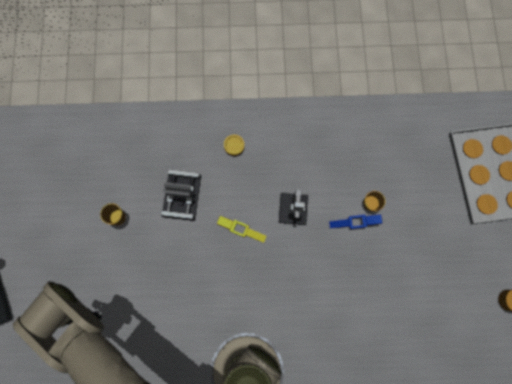

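Candidates for the gauge in the side view are the grey metal one hanging on the hook (267,238), a yellow one lying flat (223,232) and a blue one lying flat (297,316). I choose the bare-metal one on the stand. The guide is at (233,182) in the side view and (181,194) in the top view. I'll check with one close crop composite.

Run:
```python
import cv2,numpy as np
s=cv2.imread("pics/side0.png");t=cv2.imread("pics/top0.png")
f=lambda im,x,y,w,h:cv2.resize(im[y:y+h,x:x+w],(400,300),interpolation=cv2.INTER_CUBIC)
cv2.imwrite("pics/c1.png",np.vstack([np.hstack([f(s,220,200,107,80),f(t,262,180,64,48)]),np.hstack([f(s,190,142,80,60),f(t,140,165,80,60)])]))
```

```text
(no output)
```

View pics/c1.png

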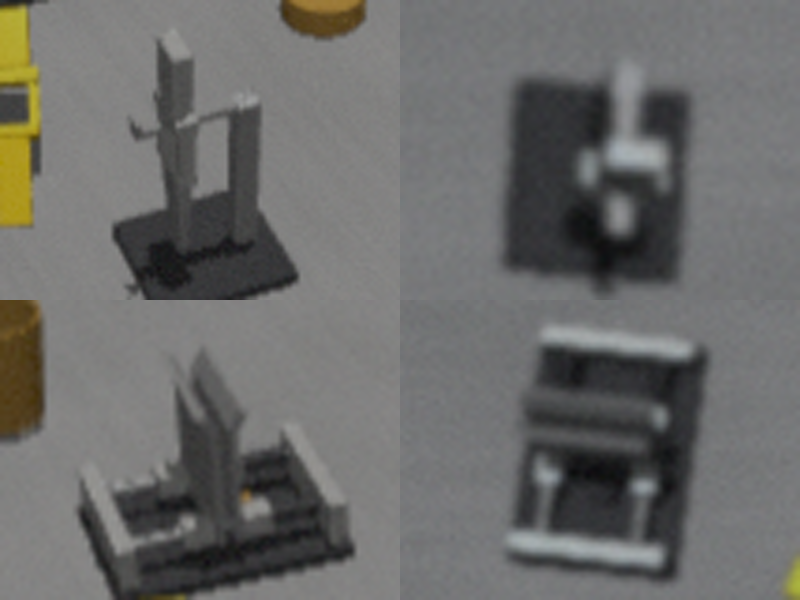

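The crop confirms the choice: grey metal gauge on the hook, grip top at top-view pixel (300.1,204.8) and lip at (297.2,214.4). The guide plates run near the image horizontal, around (179.5,188.5). The hook points down in the image, roughly towards the robot.

```bash
cat > h.py <<'E'
import numpy as np
from rig import sense,eyes
from scipy.spatial.transform import Rotation as R
def pose():
    s=sense();q=s["ee_rot"];T=np.eye(4);T[:3,:3]=R.from_quat([q[1],q[2],q[3],q[0]]).as_matrix();T[:3,3]=s["eef_pos"];return T
def cam(n,T=None):
    c=eyes.calibration(n);return c,(c["cam_to_world"] if n!="wrist" else (pose() if T is None else T)@c["mount"])
def px2w(n,uv,z,T=None):
    c,M=cam(n,T);d=M[:3,:3]@[(uv[0]-c["cx"])/c["fx"],(uv[1]-c["cy"])/c["fy"],1];return M[:3,3]+d*(z-M[2,3])/d[2]
def w2px(n,p,T=None):
    c,M=cam(n,T);q=np.linalg.inv(M)@[*p,1];return np.array([c["fx"]*q[0]/q[2]+c["cx"],c["fy"]*q[1]/q[2]+c["cy"]])
E
python3 - <<'E'
from h import *
np.set_printoptions(precision=1,suppress=True)
A=lambda x,y:(262+(x-400)/6.25,180+y/6.25)
B=lambda x,y:(140+(x-400)/5,165+(y-300)/5)
C=lambda x,y:(220+x/3.74,200+y/3.75)
print("grip top",px2w("top",A(638,155),211),"side",px2w("side",C(177,42),211))
print("lip",px2w("top",A(620,210),154),"side",px2w("side",C(135,125),154))
for c in [(515,80),(690,95),(680,280),(503,268)]:print("base",px2w("top",A(*c),12))
for c in [(543,345),(697,357),(510,548),(662,565)]:print("blocktop",px2w("top",B(*c),46))
for c in [(528,400),(660,415),(528,440),(650,447)]:print("plates",px2w("top",B(*c),130))
print("tcp down rot",pose())
E
```

```text
grip top [ 520.1 -183.6  211. ] side [ 525.3 -183.2  211. ]
lip [ 501.1 -180.1  154. ] side [ 491.4 -184.5  154. ]
base [ 600.  -141.7   12. ]
base [ 588.  -242.1   12. ]
base [ 481.3 -229.6   12. ]
base [ 491.4 -129.5   12. ]
blocktop [674.1 255.8  46. ]
blocktop [661.9 146.4  46. ]
blocktop [528.9 278.1  46. ]
blocktop [513.6 172.2  46. ]
plates [615.4 251.8 130. ]
plates [602.3 163.5 130. ]
plates [588.  251.6 130. ]
plates [580.7 170.3 130. ]
tcp down rot [[ -0.9   0.4  -0.  232.4]
 [  0.4   0.9  -0.  470.5]
 [  0.   -0.   -1.  218.8]
 [  0.    0.    0.    1. ]]
```

```bash
python3 -m jog '[[0,0,-0.005,0,0,0.149,0.085],[0,0,-0.005,0,0,0.149,0.085],[0,0,-0.005,0,0,0.149,0.085],[0,0,-0.005,0,0,0.149,0.085],[0,0,-0.005,0,0,0.149,0.085]]' 
python3 -m jog '[[0,0,0,0,0,0.149,0.085],[0,0,0,0,0,0.149,0.085],[0,0,0,0,0,0.149,0.085],[0,0,0,0,0,0.05,0.085],[-0.024,0.044,0,0,0,0,0.085]]'
python3 -m jog '[[-0.024,0.044,0,0,0,0,0.085],[-0.024,0.044,0,0,0,0,0.085],[-0.024,0.044,0,0,0,0,0.085],[-0.024,0.044,0,0,0,0,0.085],[-0.024,0.044,0,0,0,0,0.085]]'
python3 -m jog '[[-0.024,0.044,0,0,0,0,0.085],[-0.024,0.044,0,0,0,0,0.085],[-0.022,0.044,0,0,0,0,0.085],[0,0,0,0,0,0,0.085],[0,0,0,0,0,0,0.085]]'
python3 - <<'E'
from h import *
import cv2
T=pose();im=eyes.capture("wrist");np.save("pics/Tg.npy",T);print(T.round(3),sense()["joints"].round(2))
cv2.imwrite("pics/w1.png",cv2.cvtColor(im,cv2.COLOR_RGB2BGR))
E
```

```text
time_s: 0.6
eef_pos: [232.4, 470.6, 244.1]
ee_rot: [-0.0, 0.569, 0.823, -0.0]
force: [-0.9, 0.2, -0.2]
grip_width: 0.993
grip_force: 0.0
time_s: 1.1
eef_pos: [270.4, 442.9, 244.0]
ee_rot: [-0.001, 0.75, 0.661, -0.0]
force: [1.6, 0.1, 0.6]
grip_width: 0.999
grip_force: 0.0
time_s: 1.6
eef_pos: [476.3, 292.6, 244.1]
ee_rot: [-0.0, 0.752, 0.66, -0.0]
force: [-0.2, 1.3, 0.3]
grip_width: 0.996
grip_force: 0.0
time_s: 2.1
eef_pos: [596.9, 207.1, 243.2]
ee_rot: [-0.001, 0.752, 0.659, -0.001]
force: [0.1, 0.4, 0.2]
grip_width: 0.996
grip_force: 0.0
[[ 1.31000e-01  9.91000e-01 -2.00000e-03  5.96894e+02]
 [ 9.91000e-01 -1.31000e-01 -0.00000e+00  2.07101e+02]
 [-0.00000e+00 -2.00000e-03 -1.00000e+00  2.43246e+02]
 [ 0.00000e+00  0.00000e+00  0.00000e+00  1.00000e+00]] [0.15 0.54 1.09 0.   1.5  0.28]
```

View pics/w1.png

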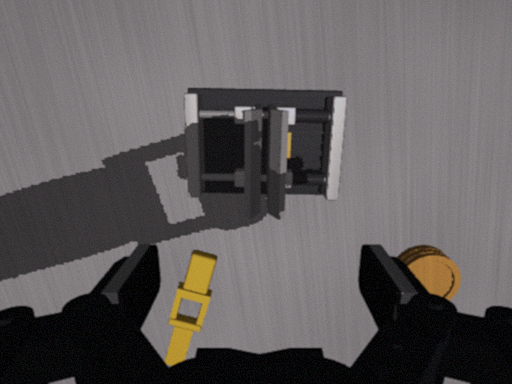

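The wrist view shows the guide: plates between columns 245 and 288, rows 105–220, and end blocks at 192 and 336. I'll zoom for the edges.

Run:
```python
import cv2
im=cv2.imread("pics/w1.png")[80:225,180:350]
im=cv2.convertScaleAbs(im,alpha=1.6,beta=10)
cv2.imwrite("pics/w1c.png",cv2.resize(im,None,fx=4,fy=4,interpolation=cv2.INTER_CUBIC))
```

```text
(no output)
```

View pics/w1c.png

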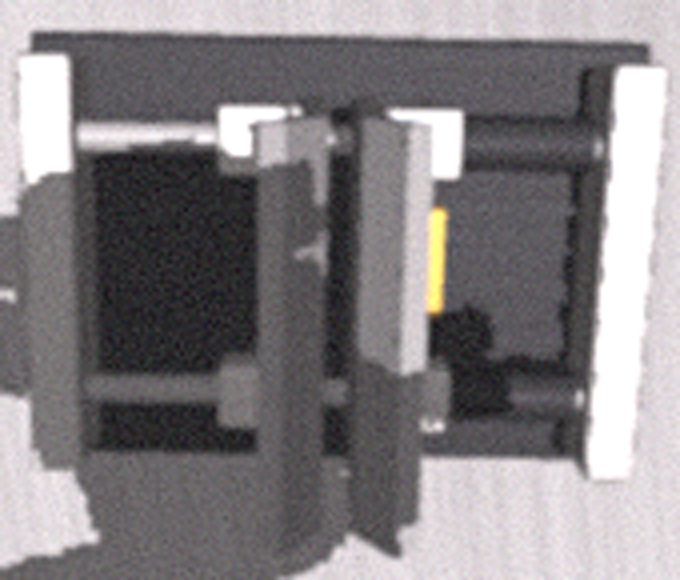

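Run:
```python
from h import *
np.set_printoptions(precision=1,suppress=True)
T=np.load("pics/Tg.npy");P=lambda x,y,z:px2w("wrist",(180+x/4-.4,80+y/4-.4),z,T)[:2]
b=[P(20,55,46),P(665,68,46),P(632,478,46),P(30,468,46)]
print("blocks",np.array(b),np.mean(b,0))
for i,j in((3,0),(2,1)):
    d=b[j]-b[i];print("yaw",np.arctan2(-d[0],d[1]),np.hypot(*d))
for i,j in((0,1),(3,2)):
    d=b[j]-b[i];print("yawx",np.arctan2(d[1],d[0]),np.hypot(*d))
e=[P(32,35,12),P(650,45,12)];d=e[1]-e[0];print("bed",e,np.arctan2(d[1],d[0]),np.hypot(*d))
for q in [(328,120),(322,555),(357,115),(350,545)]:print("throat",P(*q,115))
for q in [(257,140),(275,557),(430,120),(400,557)]:print("liptop",P(*q,130))
```

```text
blocks [[531.1 279.7]
 [689.9 255.7]
 [674.8 149.2]
 [513.2 173.1]] [602.3 214.4]
yaw -0.16707831540613902 108.05235486597125
yaw -0.1413625829410887 107.60592170517361
yawx -0.14969689314603532 160.56977814186797
yawx -0.1470408661195582 163.34517408893774
bed [array([528.1, 284.7]), array([694.3, 260.3])] -0.14582712516714785 167.9949090980879
throat [605.3 258.5]
throat [591.9 165.1]
throat [611.2 258.7]
throat [598.4 166.6]
liptop [591.3 257.5]
liptop [582.8 171.8]
liptop [624.7 256.9]
liptop [608.9 168.4]
```

```bash
python3 -m jog '[[0,0,-0.028,0,0,0,0.085],[0,0,-0.028,0,0,0,0.085],[-0.044,-0.0026,0,0,0,0,0.085],[-0.044,-0.0026,0,0,0,0,0.085],[-0.044,-0.0026,0,0,0,0,0.085]]' 
python3 -m jog '[[-0.044,-0.0026,0,0,0,0,0.085],[-0.044,-0.0026,0,0,0,0,0.085],[-0.044,-0.0026,0,0,0,0,0.085],[-0.044,-0.0026,0,0,0,0,0.085],[-0.044,-0.0026,0,0,0,0,0.085]]'
python3 -m jog '[[-0.044,-0.0026,0,0,0,0,0.085],[0,0,0,0,0,0,0.085],[0,0,0,0,0,0,0.085]]'
python3 - <<'E'
from h import *
import cv2
T=pose();im=eyes.capture("wrist");np.save("pics/Ts.npy",T);print(T.round(3),sense()["joints"].round(2))
im=cv2.cvtColor(im,cv2.COLOR_RGB2BGR);cv2.imwrite("pics/w2.png",im)
p=w2px("wrist",[520,-184,190],T);print(p)
x,y=int(p[0])-100,max(0,int(p[1])-75);print(x,y)
cv2.imwrite("pics/w2c.png",cv2.resize(cv2.convertScaleAbs(im[y:y+150,x:x+200],alpha=1.4,beta=10),None,fx=4,fy=4,interpolation=cv2.INTER_CUBIC))
E
```

```text
time_s: 2.65
eef_pos: [570.4, 78.0, 300.7]
ee_rot: [0.0, 0.751, 0.661, 0.0]
force: [1.5, -0.1, -0.3]
grip_width: 0.993
grip_force: 0.0
time_s: 3.15
eef_pos: [529.5, -138.7, 300.8]
ee_rot: [0.0, 0.751, 0.66, 0.0]
force: [0.6, -0.1, 0.9]
grip_width: 0.997
grip_force: 0.0
time_s: 3.45
eef_pos: [521.8, -181.2, 300.5]
ee_rot: [-0.0, 0.752, 0.66, 0.0]
force: [-0.2, 0.3, -0.3]
grip_width: 0.995
grip_force: 0.0
[[ 1.30000e-01  9.92000e-01  0.00000e+00  5.21843e+02]
 [ 9.92000e-01 -1.30000e-01  0.00000e+00 -1.81171e+02]
 [ 0.00000e+00  0.00000e+00 -1.00000e+00  3.00533e+02]
 [ 0.00000e+00  0.00000e+00  0.00000e+00  1.00000e+00]] [-0.55  0.33  1.26  0.    1.55 -0.42]
[257.42156091 181.07450916]
157 106
```

View pics/w2c.png

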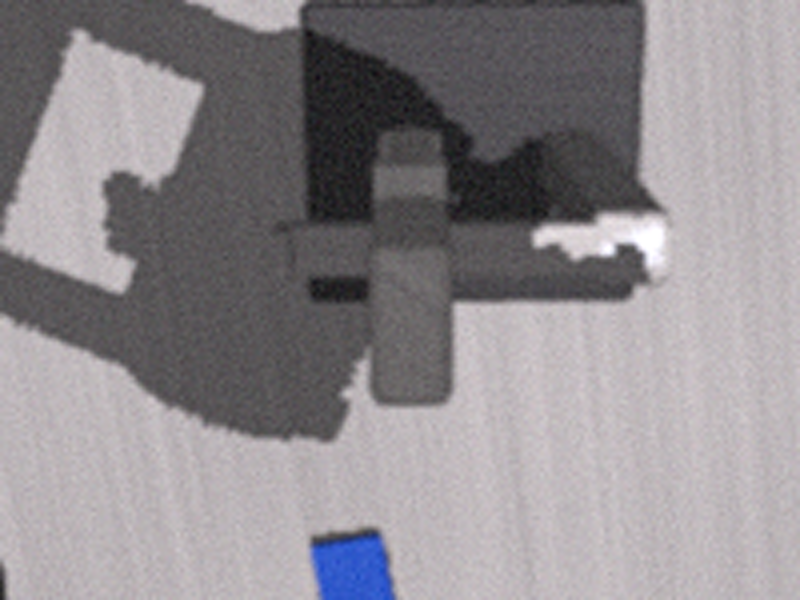

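Run:
```python
from h import *
np.set_printoptions(precision=4,suppress=True)
T=np.load("pics/Ts.npy");P=lambda x,y,z:px2w("wrist",(157+x/4-.4,106+y/4-.4),z,T)
for q in [(374,248),(448,248),(370,403),(452,403)]:print(P(*q,211)[:2])
c=P(411,326,211);print("centre",c)
a=P(303,6,12);b=P(643,4,12);d=b-a;print("base yaw",np.arctan2(d[1],d[0]),np.hypot(*d[:2]))
a=P(290,222,146);b=P(665,212,146);d=b-a;print("hook yaw",np.arctan2(d[1],d[0]))
print("tool delta",T[:3,:3].T@(c-T[:3,3]))
```

```text
[ 516.8579 -167.4288]
[ 530.3088 -169.1717]
[ 512.0128 -197.1714]
[ 527.4261 -199.1681]
centre [ 521.6714 -183.081   211.    ]
base yaw -0.12315336021648077 107.63156710311674
hook yaw -0.10169352012637055
tool delta [-1.9419  0.0585 89.5324]
```

Grip top is centred at crop (411,326), which is 2 mm off along tool x. Descending and gripping.

```bash
python3 -m jog '[[-0.002,0,0.03,0,0,0,0.085],[0,0,0.03,0,0,0,0.085],[0,0,0.03,0,0,0,0.085],[0,0,0.02,0,0,0,0.085],[0,0,0.0125,0,0,0,0.085]]' 
python3 -m jog '[[0,0,0,0,0,0,0.085],[0,0,0,0,0,0,0.04],[0,0,0,0,0,0,0.04],[0,0,0,0,0,0,0.025],[0,0,0,0,0,0,0.025]]' 60
python3 -m jog '[[0,0,0,0,0,0,0.01],[0,0,0,0,0,0,0.01],[0,0,0,0,0,0,0.01],[0,0,0,0,0,0,0.0],[0,0,0,0,0,0,0.0]]' 60
```

```text
time_s: 4.0
eef_pos: [521.8, -181.8, 176.6]
ee_rot: [-0.001, 0.751, 0.661, -0.0]
force: [-0.2, -0.8, -1.0]
grip_width: 0.996
grip_force: 0.0
time_s: 4.5
eef_pos: [522.0, -183.9, 178.4]
ee_rot: [0.0, 0.752, 0.66, 0.0]
force: [-0.3, 0.1, -0.2]
grip_width: 0.322
grip_force: 0.0
time_s: 5.0
eef_pos: [522.0, -184.0, 178.3]
ee_rot: [0.0, 0.752, 0.66, 0.0]
force: [-2.0, -0.1, 5.5]
grip_width: 0.173
grip_force: 59.7
```

```bash
python3 -m jog '[[0,0,-0.006,0,0,0,0],[0,0,-0.006,0,0,0,0],[0,0,-0.006,0,0,0,0],[0,0,0,0,0,0,0],[0,0,0,0,0,0,0]]'
python3 - <<'E'
from h import *
import cv2
s=sense();print(s["force"],s["wrist_torque"],s["eef_pos"])
im=cv2.cvtColor(eyes.capture("side"),cv2.COLOR_RGB2BGR)[150:290,190:350]
cv2.imwrite("pics/s2.png",cv2.resize(im,None,fx=4,fy=4,interpolation=cv2.INTER_CUBIC))
E
```

```text
time_s: 5.5
eef_pos: [521.9, -183.8, 195.8]
ee_rot: [-0.0, 0.752, 0.66, 0.0]
force: [-0.3, 0.8, -1.5]
grip_width: 0.174
grip_force: 58.8
[-0.31331842  0.78180669 -1.45876208] [0.01025895 0.0486679  0.01576916] [ 521.85506308 -183.82427896  195.77294535]
```

View pics/s2.png

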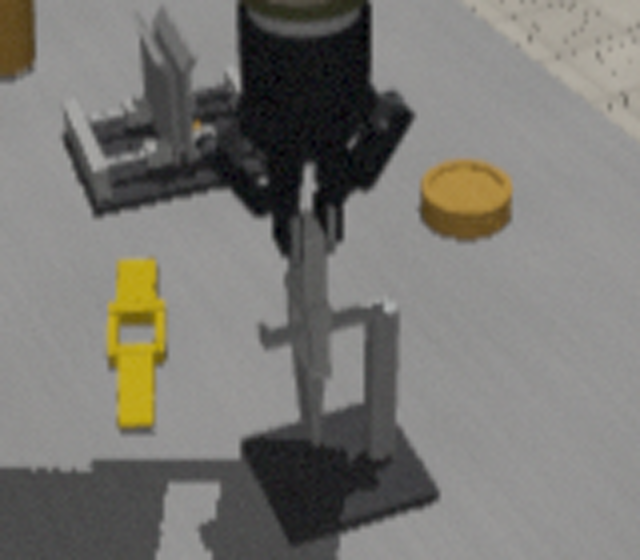

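The gauge is raised 18 mm and hangs free with its window around the bar (side crop about (310,330)). Drawing it off past the lip along tool -y.

```bash
python3 -m jog '[[0,-0.015,0,0,0,0,0],[0,-0.02,0,0,0,0,0],[0,-0.02,0,0,0,0,0],[0,-0.02,0,0,0,0,0],[0,-0.015,0,0,0,0,0]]' 
python3 -m jog '[[0,0,0,0,0,0,0],[0,0,0,0,0,0,0],[0,0,0,0,0,0,0],[0,0,0,0,0,0,0],[0,0,0,0,0,0,0]]'
```

```text
time_s: 6.05
eef_pos: [431.5, -171.9, 195.6]
ee_rot: [-0.0, 0.752, 0.66, -0.0]
force: [0.0, 0.4, -1.5]
grip_width: 0.172
grip_force: 58.9
time_s: 6.55
eef_pos: [432.9, -172.2, 195.6]
ee_rot: [-0.0, 0.751, 0.66, -0.0]
force: [-0.4, -0.4, -1.8]
grip_width: 0.17
grip_force: 59.0
```

```bash
python3 -m jog '[[0,0,-0.03,0,0,0,0],[0,0,-0.04,0,0,0,0],[0,0,-0.035,0,0,0,0],[0.02,0.006,0,0,0,0,0],[0.04,0.012,0,0,0,0,0]]' 
python3 -m jog '[[0.04,0.012,0,0,0,0,0],[0.04,0.012,0,0,0,0,0],[0.04,0.012,0,0,0,0,0],[0.04,0.012,0,0,0,0,0],[0.04,0.012,0,0,0,0,0]]'
python3 -m jog '[[0.04,0.012,0,0,0,0,0],[0.04,0.012,0,0,0,0,0],[0.04,0.012,0,0,0,0,0],[0.023,0.0035,0,0,0,0.017,0],[0,0,0,0,0,0,0]]'
python3 -m jog '[[0,0,0,0,0,0,0],[0,0,0,0,0,0,0],[0,0,0,0,0,0,0]]'
python3 - <<'E'
from h import *
import cv2
T=pose();np.save("pics/T3.npy",T);print(T.round(3))
out=[]
for n,(x,y,w,h) in dict(side=(190,110,80,100),wrist=(180,80,150,187)).items():
    im=cv2.cvtColor(eyes.capture(n),cv2.COLOR_RGB2BGR)
    cv2.imwrite(f"pics/{n}3.png",im);out.append(cv2.resize(cv2.convertScaleAbs(im[y:y+h,x:x+w],alpha=1.5,beta=10),(400,500),interpolation=cv2.INTER_CUBIC))
cv2.imwrite("pics/c3.png",np.hstack(out))
E
```

```text
time_s: 7.05
eef_pos: [458.6, -116.0, 301.6]
ee_rot: [0.001, 0.753, 0.658, 0.0]
force: [0.9, -0.6, -2.4]
grip_width: 0.174
grip_force: 59.0
time_s: 7.55
eef_pos: [544.3, 77.4, 300.7]
ee_rot: [0.0, 0.751, 0.66, -0.0]
force: [0.8, -0.7, -0.8]
grip_width: 0.174
grip_force: 59.1
time_s: 8.05
eef_pos: [601.6, 215.1, 299.4]
ee_rot: [-0.001, 0.756, 0.654, -0.0]
force: [0.3, -0.5, -0.9]
grip_width: 0.175
grip_force: 59.1
time_s: 8.35
eef_pos: [601.4, 211.2, 301.1]
ee_rot: [0.0, 0.757, 0.653, 0.0]
force: [-0.2, 0.2, -2.0]
grip_width: 0.174
grip_force: 59.1
[[ 1.48000e-01  9.89000e-01  0.00000e+00  6.01388e+02]
 [ 9.89000e-01 -1.48000e-01 -0.00000e+00  2.11213e+02]
 [-0.00000e+00  0.00000e+00 -1.00000e+00  3.01127e+02]
 [ 0.00000e+00  0.00000e+00  0.00000e+00  1.00000e+00]]
```

View pics/c3.png

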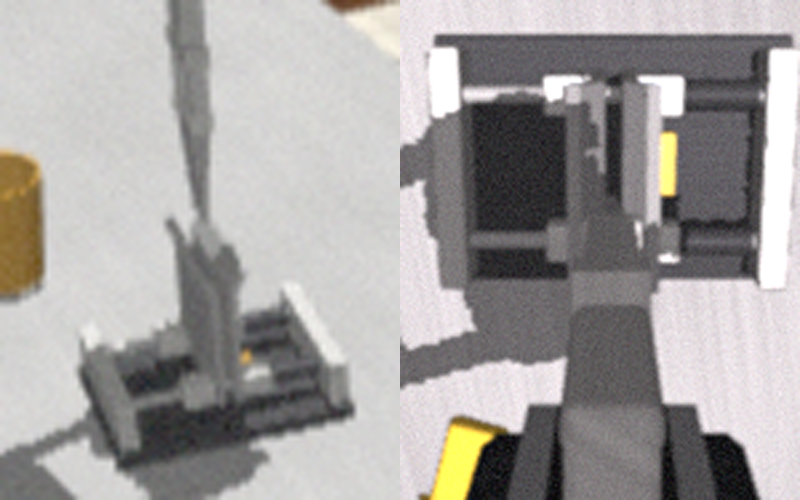

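The tip stands over the slot in both views (side crop (205,225), wrist crop (612,220)). Lowering into the throat.

```bash
python3 -m jog '[[0,0.0003,0.01,0,0,0,0],[0,0,0.01,0,0,0,0],[0,0,0.006,0,0,0,0],[0,0,0.006,0,0,0,0],[0,0,0.006,0,0,0,0]]'
python3 -m jog '[[0,0,0.003,0,0,0,0],[0,0,0.003,0,0,0,0],[0,0,0,0,0,0,0],[0,0,0,0,0,0,0]]'
```

```text
time_s: 8.95
eef_pos: [601.6, 212.2, 262.2]
ee_rot: [-0.0, 0.757, 0.653, -0.0]
force: [-0.6, -0.0, -2.0]
grip_width: 0.173
grip_force: 59.1
time_s: 9.35
eef_pos: [601.7, 212.1, 257.0]
ee_rot: [0.0, 0.757, 0.653, 0.0]
force: [-0.7, 0.3, -1.8]
grip_width: 0.172
grip_force: 59.1
```

```bash
python3 -m jog '[[0,0,0.002,0,0,0,0],[0,0,0.002,0,0,0,0],[0,0,0.002,0,0,0,0],[0,0,0.002,0,0,0,0],[0,0,0,0,0,0,0]]'
python3 -m jog '[[0,0,0.002,0,0,0,0],[0,0,0.002,0,0,0,0],[0,0,0.001,0,0,0,0],[0,0,0.001,0,0,0,0],[0,0,0.001,0,0,0,0]]'
```

```text
time_s: 9.85
eef_pos: [601.6, 212.1, 248.4]
ee_rot: [-0.0, 0.757, 0.653, -0.0]
force: [0.5, 0.0, -2.1]
grip_width: 0.173
grip_force: 59.1
time_s: 10.35
eef_pos: [601.7, 212.1, 241.8]
ee_rot: [0.0, 0.757, 0.653, 0.0]
force: [1.0, 0.2, -1.3]
grip_width: 0.171
grip_force: 59.1
```

```bash
for i in 1 2; do python3 -m jog '[[0,0,0.001,0,0,0,0],[0,0,0.001,0,0,0,0],[0,0,0.001,0,0,0,0],[0,0,0.001,0,0,0,0]]' | grep -E "eef_pos|^force"; done
```

```text
eef_pos: [601.7, 212.1, 237.8]
force: [0.7, 0.6, -1.4]
eef_pos: [601.8, 212.1, 234.2]
force: [1.4, 0.4, 2.4]
```

```bash
for i in 1 2 3; do python3 -m jog '[[0,0,0.001,0,0,0,0],[0,0,0.001,0,0,0,0]]' | grep -E "eef_pos|^force|grip"; done
```

```text
eef_pos: [601.8, 212.1, 232.2]
force: [0.9, 0.3, 4.6]
grip_width: 0.172
grip_force: 59.8
eef_pos: [601.9, 212.1, 230.3]
force: [-0.2, 0.1, 6.8]
grip_width: 0.175
grip_force: 60.1
eef_pos: [602.0, 212.2, 228.6]
force: [-0.0, -0.1, 7.5]
grip_width: 0.173
grip_force: 60.2
```

```bash
python3 -m jog '[[0,0,0.0007,0,0,0,0],[0,0,0,0,0,0,0],[0,0,0,0,0,0,0],[0,0,0,0,0,0,0],[0,0,0,0,0,0,0]]'
python3 - <<'E'
from h import *
import cv2
T=pose();out=[];print(T.round(3)[:3,3])
for n,(x,y,w,h) in dict(side=(190,110,80,100),wrist=(180,80,150,187)).items():
    im=cv2.cvtColor(eyes.capture(n),cv2.COLOR_RGB2BGR)
    out.append(cv2.resize(cv2.convertScaleAbs(im[y:y+h,x:x+w],alpha=1.5,beta=10),(400,500),interpolation=cv2.INTER_CUBIC))
cv2.imwrite("pics/c4.png",np.hstack(out))
E
```

```text
time_s: 12.25
eef_pos: [602.0, 212.2, 228.0]
ee_rot: [0.001, 0.757, 0.653, 0.001]
force: [-0.5, 0.2, 7.9]
grip_width: 0.174
grip_force: 60.4
[602.004 212.163 228.04 ]
```

View pics/c4.png

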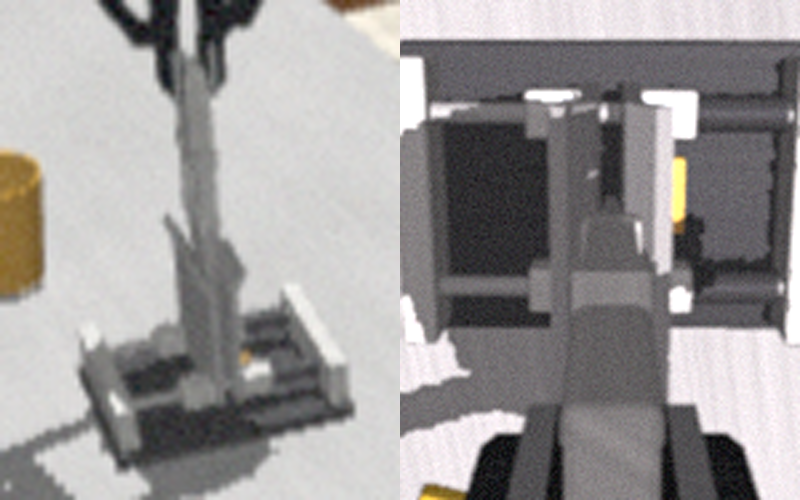

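The blade sits between the plates, flat and upright, with about 9.6 N of steady drag. Handing in.

```bash
python3 -c "
from rig import finish_job
print(finish_job())"
```

```text
the job is handed in; nothing more can be done
None
```

I lifted the gauge off its hook, slid it about 35 mm below the slot's throat until it dragged snugly (about 10 N), and handed the job in at about 12 s with the gauge still gripped; the judge's verdict was not shown.

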